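# Switch off the kitchen timer socket and unplug the charger

## Task

On the worktop power block, turn the timer dial anticlockwise through its clicks until its pointer faces the raised off rib. Then pull the tall charger up out of its socket and set it down gently in the free part of the wooden tray. Leave the low plug in its socket and everything else where it is.

Things in the scene. Friction and masses are not known exactly. Their poses are not given: they have to be found in the camera images.
- power_block: Aluminium worktop power block, fixed, 120 (x) x 310 (y) x 70 mm high; origin: centre of its underside. On its top deck, at x = 0: timer dial at y = -105 mm, two upward sockets at y = 0 and +90 mm. Each socket hides two sprung jaws that snap over a plug's foot: pulling a plug takes about 10 to 15 N straight up in the first 5 mm, then it comes free.
- dial_axis (a point): Point on the deck (70 mm up) on the dial's axis, fixed to the block and parallel to it. The off rib is a black bar 18 x 6 mm, 4 mm high, lying along x on the deck at x = -38 to -56 mm, y = 0 from here; five small black pips, 41 mm from the axis, mark the clicks clockwise of it.
- dial (a joint): Angle of the timer dial in rad: 0 when the pointer faces the off rib, growing clockwise seen from above. It clicks every 0.349 rad (20 degrees; about 0.15 N m to pass a click) and rests in a click; it can turn past off to -1.05. It starts 2 to 4 clicks clockwise of off.
- dial_bar (a point): On the dial's axis, 28 mm above the deck, at the height to grip; turns with the dial. The dial: a black disc 62 mm across, its top 6.5 mm above the deck, and an upright bar across it, 14 mm thick (y), about 59 mm long (x), 6 to 38 mm above the deck. The pointed end, with a white line on top, is the pointer: it lies towards this point's -x.
- charger: Tall white charger plug, no cable: body 44 (x) x 52 (y) x 62 mm high on a grey foot 34 x 26 x 26 mm; 88 mm in all, 0.11 to 0.23 kg. Origin: centre of the foot's underside, z up; the body spans z = 26 to 88 mm. It starts home in either socket, its body on the deck, axes parallel to the block's. Grip it across x, where nothing stands beside it.
- charger_mid (a point): Centre of the charger's body, 57 mm above the charger's origin.
- low_plug: Low white plug in the other socket: the same foot, but a body only 24 mm high (50 mm in all). Origin: centre of the foot's underside. It stays where it is.
- tray: Open wooden tray, fixed, 200 (x) x 180 (y) x 35 mm high, walls and floor 6 mm thick; origin: centre of its underside. The power bank lies along x in its +y part (centred about y = +55 mm); the part from y = -84 to +20 mm is free.
- power_bank: Black power bank 130 x 45 x 18 mm lying in the tray; origin: centre of its underside. It stays in the tray where it is.
- mug: White mug, 84 mm across, 95 mm high; bystander; origin under its centre.
- mill: Dark wooden pepper mill, 60 mm across, 175 mm high; bystander; origin under its centre.
- jar: Amber glass jar, 64 mm across, 100 mm high; bystander; origin under its centre.
- spoon: Wooden spoon, 260 mm long, lying on a chopping board; bystander.
- bowl: White bowl, 140 mm across, 60 mm high; bystander; origin under its centre.

How it is judged:
By the outcome, as a careful person would: the job done as asked, in the order asked, and still so for the second after the job is handed in, with the robot touching nothing.
It also fails if it takes over 61 s, if anything falls off the work surface, if the arm or the gripper's body presses on something with over 40 N, if the wrist force passes 120 N, or if a joint passes its speed limit or range.

## Robot

A 6-joint arm with a two-finger parallel gripper is mounted at the origin on the work surface. World frame = base frame: x ahead of the robot, y to its left, z up, the work surface at z = 0. Lengths are in m, angles in rad, forces in N, time in s.
With the tool pointing down it reaches from about 0.325 to 0.9 m from the base axis. Payload 6.1 kg.
Tool frame: the origin (TCP) lies midway between the tips of the shut fingers; the grasp point (between the pads) lies 19 mm behind it; z points along the fingers, y is the line along which they close (so a half turn about z gives the same grasp; the last joint's range is limited). The gripper opens to 85 mm and grips with 20 to 120 N. Pads are 22 mm wide; open, the fingers measure 114 mm over their backs; the gripper's body (76 mm by 85 mm) begins 54 mm behind the grasp point. The pads swing forward as they close: fully open they stand 13 mm farther back than shut.
Start: joints at [-1.25, 0.22, 1.526, -0, 1.395, -0.126], TCP at [0.27, -0.564, 0.231] pointing down, gripper open.
Joint ranges: [-2.98, 2.98], [-0.91, 2.08], [0.09, 2.57], [-1.24, 4.39], [0.2, 2.65], [-2.68, 2.68]. Speed limits (rad/s): [2.57, 2.57, 3.01, 3.14, 3.14, 3.14].

## Interface

Orientations are given as a rotation vector (axis times angle).
In Python, from cell import arm gives the robot as it stands.
- The arm moves only by the shell command python3 -m jog 'ROWS'. ROWS is JSON, one flat list of numbers, 7 for each row, row after row: the shift along the world's x, y, z in m, then the turn, a rotation vector about the world's x, y, z in degrees, then the gripper command: -1 is shut, 1 is fully open, values between are in proportion. A call has 1 to 12 rows; each row shifts and turns the commanded pose from where the row before left it; what a row does not reach is not made up. A row lasts 1/12 s, in which the tool goes at most 41.7 mm and 7.16 degrees, less where a joint would pass 70% of its speed; a pose out of reach is approached as far as the arm can. A call is refused whole if a number of a shift passes 0.0417 or a number of a turn 7.16, either way. A call with a gripper value outside its range is refused whole. The fingers move at their own pace and stop on an object; the grip force is fixed at half the most. Time passes only in rows, so rows that do not move let the fingers close. It gives the time, the measured TCP pose, the force, the opening and the grip force at its end, in the units of the state.
- arm.get_state(): the state, without advancing time (a new reading comes with each control period).
- arm.get_image(name): name is "scene" or "top"; returns a dict with "pixels" (400x640x3 uint8, blue, green, red), "depth" (400x640 float32, m along the optical axis (not along the pixel's ray), 0 where there is no reading), "K" (3x3 intrinsics, pixels), "k1" (the pictures are not rectified: a ray, as slopes to the right and down, at radius r is drawn at 1 + k1 r^2 times it, then the intrinsics apply), "rvec" (rotation vector, rad) and "tvec" (3), from world to camera coordinates, as OpenCV has them. Camera axes: x right, y down, z forward; pixel columns grow to the right and rows downward; lengths in m; the calibration is good to about 2 mm. A picture is of the moment at which its call begins.
- arm.sign_off(): hands the job in; it is judged then, once.
Trained networks look in a picture, given as the dict that the camera call returned (one of the last four; its "shot" number tells which), for a name from the list of things; names that differ only in an ending like _2 or _b are one class to them, and where a whole thing is asked for, a point or a joint stands for the part that bears it (a point fixed in the world has none). Each returns a list of dicts, best first, with "confidence" (0 to 1); they miss things now and then, are a little off and sometimes report something else, mostly with a low value. They report only what shows in the picture. A call takes as long as a camera call.
- arm.silhouettes(picture, label): "pixels" (400x640 bool, what is visible of it) and "box" ([left, top, right, bottom] in pixels, round what is visible of it).
The state is a dict: "time_s": time; "joints": joint angles; "qvel": joint speeds; "effort": joint torques, N m; "ee_pos": TCP position; "tcp_rot": TCP orientation; "contact_force": force on the tool from outside, world axes, zero at the start; "wrist_torque": the same for the moment, N m; "gripper_width": finger opening in m; "grasp_force": force on a finger pad.
Only numpy, scipy, OpenCV 4.12 (cv2) and the standard library are available. Lean on these libraries where they do the work, as an engineer would, in place of code of your own. Each camera call takes 0.05 s, during which the arm holds its last target. There are 200 camera calls.

## Working session

There is one attempt and no reset: what is moved stays moved. The work goes in short steps, Python scripts to look and compute and a shell command to move; the robot and the scene stay as the last step left them, time stands still between calls to the robot, and variables do not carry over. Pictures are saved under pics/ and viewed, at most 10 in all, crops included, and the job is handed in when it is done.

```bash
mkdir -p pics; cat > h.py <<'E'
import numpy as np, cv2
from cell import arm
def cam(im):
    R=cv2.Rodrigues(np.array(im["rvec"],float))[0]; return R,np.array(im["tvec"],float).ravel(),np.array(im["K"]),im["k1"]
def cloud(im):
    R,t,K,k1=cam(im); v,u=np.mgrid[0:400,0:640]
    d=np.array([k1,0,0,0,0.])
    p=cv2.undistortPoints(np.stack([u,v],-1).reshape(-1,1,2).astype(float),K,d).reshape(400,640,2)
    z=im["depth"]; P=np.dstack([p[...,0]*z,p[...,1]*z,z])
    W=(P-t)@R; W[z==0]=np.nan; return W
E
python3 - <<'E'
from h import *
a=arm.get_image("top");cv2.imwrite("pics/top0.png",a["pixels"])
b=arm.get_image("scene");cv2.imwrite("pics/scene0.png",b["pixels"])
for n,im in(("top",a),("scene",b)):
    W=cloud(im); R,t,K,k1=cam(im); print(n,"cam",-R.T@t)
    for l in["power_block","dial","charger","low_plug","tray","power_bank","mug","mill","jar","bowl","spoon"]:
        for s in arm.silhouettes(im,l)[:2]:
            m=s["pixels"];p=W[m];p=p[~np.isnan(p[:,0])]
            if len(p)==0: continue
            print(n,l,round(s["confidence"],2),s["box"],np.median(p,0).round(3),np.percentile(p,2,axis=0).round(3),np.percentile(p,98,axis=0).round(3))
print(arm.get_state())
E
```

```text
top cam [0.45135218 0.05676058 1.12597447]
top power_block 0.56 [264.1, 194.3, 382.5, 254.6] [0.577 0.038 0.071] [ 0.507 -0.094  0.008] [0.65  0.203 0.106]
top power_block 0.55 [218.4, 157.3, 306.8, 177.1] [0.756 0.216 0.032] [0.723 0.1   0.017] [0.773 0.348 0.04 ]
top dial 0.96 [350.6, 206.6, 370.2, 225.5] [ 0.598 -0.048  0.078] [ 0.572 -0.074  0.073] [ 0.624 -0.023  0.11 ]
top dial 0.5 [176.0, 187.0, 211.4, 214.3] [0.64  0.398 0.13 ] [0.621 0.383 0.015] [0.667 0.424 0.176]
top charger 0.89 [312.1, 210.8, 331.2, 229.5] [0.579 0.053 0.132] [0.559 0.029 0.089] [0.602 0.077 0.136]
top low_plug 0.58 [277.5, 216.5, 296.6, 233.7] [0.569 0.144 0.095] [0.548 0.12  0.09 ] [0.588 0.168 0.098]
top low_plug 0.22 [219.8, 161.6, 304.8, 177.0] [0.756 0.214 0.033] [0.724 0.103 0.019] [0.771 0.349 0.041]
top tray 0.64 [404.7, 207.8, 479.5, 288.7] [ 0.507 -0.304  0.007] [ 0.413 -0.38   0.001] [ 0.613 -0.189  0.037]
top power_bank 0.63 [417.3, 215.5, 432.0, 267.6] [ 0.53  -0.231  0.024] [ 0.469 -0.258  0.017] [ 0.592 -0.206  0.029]
top mug 0.79 [324.7, 130.0, 361.5, 170.4] [ 0.803 -0.016  0.039] [ 0.7
[... 2359 characters left out ...]
[0.606 0.083 0.135]
{'time_s': 1.2, 'joints': array([-1.25008179e+00,  2.20392201e-01,  1.52653384e+00,  3.12607172e-05,
        1.39472683e+00, -1.26143398e-01]), 'qvel': array([0.00105477, 0.00112656, 0.0008973 , 0.00111245, 0.0016232 ,
       0.0006252 ]), 'effort': array([-2.32691291e-04, -4.96855617e+01, -3.89735413e+01, -2.88265601e-04,
        1.12018668e-03,  2.79204056e-05]), 'ee_pos': array([ 0.27005555, -0.56361052,  0.23128654]), 'tcp_rot': array([-3.06344393e+00, -6.96074977e-01, -3.89286398e-05]), 'contact_force': array([1.14168816, 0.85046361, 0.85758275]), 'wrist_torque': array([-0.03824457,  0.01771436, -0.02170347]), 'grasp_force': 0.0, 'gripper_width': 0.08560987050122153}
```

View pics/top0.png

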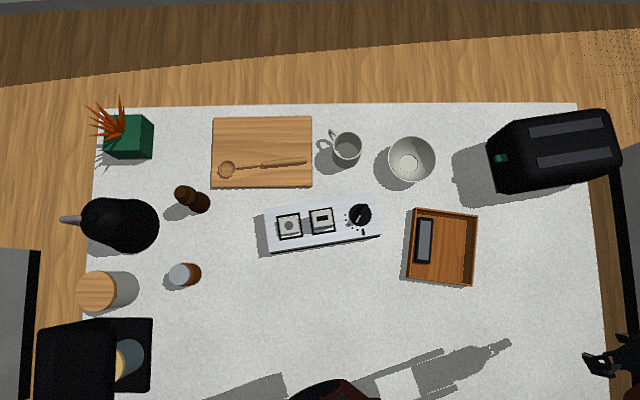

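View pics/scene0.png

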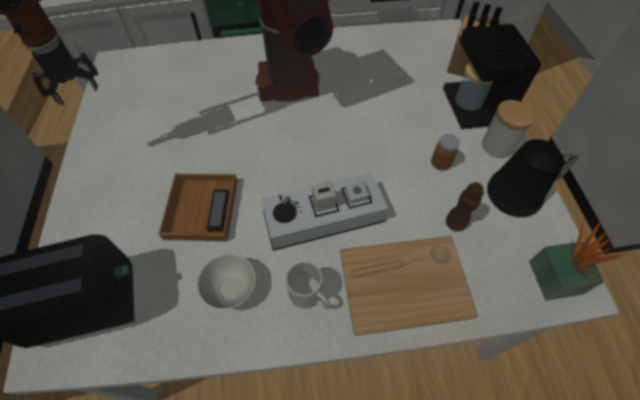

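```bash
cat > m.py <<'E'
from h import *
def sel(W,c,r,z0,z1):
    q=W.reshape(-1,3); q=q[~np.isnan(q[:,0])]
    return q[(np.hypot(q[:,0]-c[0],q[:,1]-c[1])<r)&(q[:,2]>z0)&(q[:,2]<z1)]
E
python3 - <<'E'
from m import *
a=arm.get_image("top");b=arm.get_image("scene")
for n,im in(("top",a),("scene",b)):
    W=cloud(im)
    for l,c,r,z0,z1 in[("deck",(.58,.05),.2,.062,.073),("chg",(.579,.053),.045,.128,.145),("low",(.569,.144),.045,.088,.1),("bar",(.598,-.048),.045,.098,.12),("disc",(.598,-.048),.045,.0745,.084)]:
        q=sel(W,c,r,z0,z1)
        if len(q)<5: print(n,l,len(q));continue
        (cx,cy),s,ang=cv2.minAreaRect((q[:,:2]*1000).astype(np.float32))
        print(n,l,len(q),round(cx,1),round(cy,1),np.round(s,1),round(ang,1),q.mean(0).round(4))
    # tray rim
    q=sel(W,(.51,-.29),.18,.03,.04);(c,s,g)=cv2.minAreaRect((q[:,:2]*1000).astype(np.float32));print(n,"tray",np.round(c,1),np.round(s,1),round(g,1))
    q=sel(W,(.53,-.231),.09,.017,.028);(c,s,g)=cv2.minAreaRect((q[:,:2]*1000).astype(np.float32));print(n,"bank",np.round(c,1),np.round(s,1),round(g,1))
A=cv2.resize(a["pixels"][185:265,255:395],None,fx=5,fy=5,interpolation=cv2.INTER_CUBIC)
cv2.imwrite("pics/z1.png",A)
B=cv2.resize(b["pixels"][165:255,255:395],None,fx=5,fy=5,interpolation=cv2.INTER_CUBIC)
cv2.imwrite("pics/z2.png",B)
E
```

```text
top deck 3517 643.1 64.3 [244.1 310.8] 8.6 [0.5817 0.057  0.0701]
top chg 328 582.3 55.2 [43.4 51.5] 7.9 [0.5822 0.0553 0.1323]
top low 317 568.7 144.2 [44.  51.8] 8.5 [0.5683 0.144  0.0943]
top bar 112 597.0 -47.9 [13.9 56.5] 58.1 [ 0.5973 -0.048   0.1078]
top disc 259 595.0 -52.0 [70.2 75.4] 48.7 [ 0.5966 -0.0477  0.0772]
top tray [ 512.  -284.8] [182.4 201.4] 81.4
top bank [ 532.7 -226.8] [ 63.2 166.6] 80.4
scene deck 3414 642.2 63.7 [248.  311.6] 8.4 [0.5938 0.0525 0.0698]
scene chg 310 581.4 53.7 [44.2 51.6] 7.5 [0.5832 0.0533 0.1319]
scene low 294 568.3 142.6 [44.  52.6] 9.6 [0.57   0.142  0.0938]
scene bar 128 597.1 -49.8 [14.4 56.2] 57.4 [ 0.5988 -0.0495  0.1069]
scene disc 215 597.1 -50.5 [62.6 58.9] 50.6 [ 0.6022 -0.0479  0.0768]
scene tray [ 511.1 -284.3] [183.3 205.6] 81.4
scene bank [ 535.7 -226.2] [ 61.1 169.9] 81.3
```

View pics/z1.png

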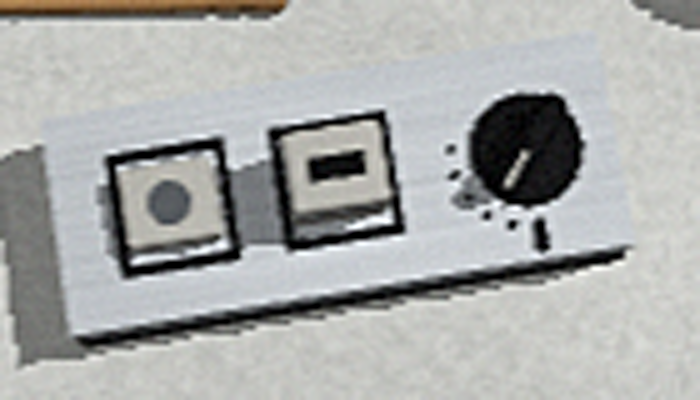

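The top crop shows the dial bar pointing lower-left at about (505,185), two pips from the off rib at (540,235). That is 40° clockwise of off. The charger is in the middle socket at (335,160).

```bash
python3 -m jog '[0.0182,0.0286,0,0,0,-3.2,1,0.0182,0.0286,0,0,0,-3.2,1,0.0182,0.0286,0,0,0,-3.2,1,0.0182,0.0286,0,0,0,-3.2,1,0.0182,0.0286,0,0,0,-3.2,1,0.0182,0.0286,0,0,0,-3.2,1,0.0182,0.0286,0,0,0,-3.2,1,0.0182,0.0286,0,0,0,-3.2,1,0.0182,0.0286,0,0,0,-3.2,1,0.0182,0.0286,0,0,0,-3.2,1,0.0182,0.0286,0,0,0,-3.2,1,0.0182,0.0286,0,0,0,-3.2,1]'
python3 -m jog '[0.0182,0.0286,0,0,0,-3.2,0.3,0.0182,0.0286,0,0,0,-3.2,0.3,0.0182,0.0286,0,0,0,-3.2,0.3,0.0182,0.0286,0,0,0,-3.2,0.3,0.0182,0.0286,0,0,0,-3.2,0.3,0.0174,0.0288,0,0,0,-3.2,0.3,0,0,-0.03,0,0,0,0.3,0,0,-0.03,0,0,0,0.3,0,0,-0.02,0,0,0,0.3,0,0,0,0,0,0,0.3]'
python3 -c "
from h import *
s=arm.get_state();R=cv2.Rodrigues(np.array(s['tcp_rot']))[0];print(s['time_s'],s['ee_pos'],R.round(3),np.degrees(np.arctan2(R[1,1],R[0,1])),s['contact_force'],s['gripper_width'])"
```

```text
time_s: 2.3
ee_pos: [0.4892, -0.2189, 0.2316]
tcp_rot: [3.121, -0.355, 0.001]
contact_force: [0.8, 0.2, 0.1]
gripper_width: 0.0854
grasp_force: 0.0
time_s: 3.13
ee_pos: [0.5933, -0.0475, 0.1456]
tcp_rot: [3.02, -0.865, -0.015]
contact_force: [-0.2, 1.3, -0.1]
gripper_width: 0.0553
grasp_force: 0.0
3.1333 [ 0.59330855 -0.04746332  0.14561866] [[ 0.848 -0.529 -0.009]
 [-0.529 -0.848  0.002]
 [-0.009  0.003 -1.   ]] -121.9567253165224 [-0.22941056  1.27028839 -0.14683025] 0.055280624024213236
```

```bash
python3 -m jog '[0,0,0,0,0,0,0,0,0,0,0,0,0,0,0,0,0,0,0,0,0]'
```

```text
time_s: 3.38
ee_pos: [0.5983, -0.0492, 0.1538]
tcp_rot: [-3.019, 0.866, -0.006]
contact_force: [1.1, 0.3, 0.2]
gripper_width: 0.0427
grasp_force: 0.0
```

```bash
python3 -m jog '[-0.001,0,-0.02,0,0,0,0,0,0,-0.02,0,0,0,0,0,0,-0.015,0,0,0,0,0,0,-0.01,0,0,0,0,0,0,-0.004,0,0,0,0,0,0,0,0,0,0,0,0,0,0,0,0,0,0]'
python3 -m jog '[0,0,0,0,0,0,-1,0,0,0,0,0,0,-1,0,0,0,0,0,0,-1,0,0,0,0,0,0,-1,0,0,0,0,0,0,-1,0,0,0,0,0,0,-1]'
```

```text
time_s: 3.97
ee_pos: [0.5967, -0.0489, 0.0836]
tcp_rot: [-3.02, 0.866, -0.003]
contact_force: [0.8, 0.0, 0.5]
gripper_width: 0.0427
grasp_force: 0.0
time_s: 4.47
ee_pos: [0.5963, -0.0495, 0.0838]
tcp_rot: [3.019, -0.865, 0.002]
contact_force: [-3.6, -1.8, 6.1]
gripper_width: 0.0131
grasp_force: 59.5
```

```bash
python3 -m jog '[0,0,0,0,0,4.1,-1,0,0,0,0,0,4.1,-1,0,0,0,0,0,4.1,-1,0,0,0,0,0,4.1,-1,0,0,0,0,0,4.1,-1,0,0,0,0,0,4.1,-1,0,0,0,0,0,4.1,-1,0,0,0,0,0,4.1,-1,0,0,0,0,0,4.1,-1,0,0,0,0,0,4.1,-1,0,0,0,0,0,0,-1,0,0,0,0,0,0,-1]'
python3 -c "
from h import *
s=arm.get_state();R=cv2.Rodrigues(np.array(s['tcp_rot']))[0];print(np.degrees(np.arctan2(R[1,1],R[0,1])),s['wrist_torque'])"
```

```text
time_s: 5.47
ee_pos: [0.596, -0.0506, 0.0838]
tcp_rot: [3.129, 0.246, 0.0]
contact_force: [-4.5, -6.1, 7.0]
gripper_width: 0.0127
grasp_force: 59.5
-81.00481769586246 [-0.91397216  0.71291753 -0.05011322]
```

```bash
python3 -m jog '[0,0,0,0,0,0,0,0,0,0,0,0,0,0,0,0,0,0,0,0,0,0,0,0,0,0,0,0,0,0.03,0,0,0,0,0,0,0.04,0,0,0,0,0,0,0.04,0,0,0,0,-0.03,-0.03,0.03,0,0,0,0,-0.04,-0.04,0,0,0,0,0,-0.04,-0.04,0,0,0,0,0,0,0,0,0,0,0,0]'
python3 - <<'E'
from m import *
a=arm.get_image("top");b=arm.get_image("scene")
for n,im in(("top",a),("scene",b)):
    W=cloud(im)
    for l,c,r,z0,z1 in[("bar",(.597,-.049),.045,.098,.12),("chg",(.579,.053),.045,.128,.145)]:
        q=sel(W,c,r,z0,z1)
        if len(q)<5: print(n,l,len(q));continue
        print(n,l,len(q),cv2.minAreaRect((q[:,:2]*1000).astype(np.float32)))
A=cv2.resize(a["pixels"][185:265,255:395],None,fx=5,fy=5,interpolation=cv2.INTER_CUBIC)
cv2.imwrite("pics/z3.png",A)
E
```

```text
top bar 8 ((571.7680053710938, -50.836158752441406), (9.35284423828125, 3.7437117099761963), 50.747642517089844)
top chg 334 ((581.7619018554688, 55.17213439941406), (44.01716995239258, 51.3430061340332), 8.220592498779297)
scene bar 153 ((598.0838623046875, -48.41233825683594), (35.63581085205078, 50.127864837646484), 64.43528747558594)
scene chg 307 ((581.787353515625, 53.75556564331055), (44.90579605102539, 52.19477081298828), 10.616730690002441)$: bad value
```

View pics/z3.png

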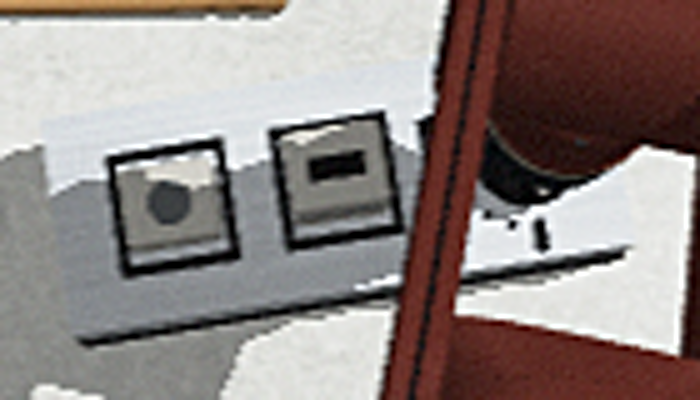

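The jog was refused because of a miscounted row, so the picture just shows the arm still over the dial. I'll release it now.

```bash
python3 -m jog '[0,0,0,0,0,0,0, 0,0,0,0,0,0,0, 0,0,0,0,0,0,0, 0,0,0,0,0,0,0, 0,0,0.03,0,0,0,0, 0,0,0.04,0,0,0,0, 0,0,0.04,0,0,0,0, -0.02,-0.03,0.02,0,0,0,0, -0.02,-0.035,0,0,0,0,0, -0.02,-0.035,0,0,0,0,0, -0.02,-0.035,0,0,0,0,0, 0,0,0,0,0,0,0]' && python3 -m jog '[-0.02,-0.035,0,0,0,0,0, -0.02,-0.035,0,0,0,0,0,0,0,0,0,0,0,0]' &&
python3 - <<'E'
from m import *
a=arm.get_image("top");b=arm.get_image("scene")
for n,im in(("top",a),("scene",b)):
    W=cloud(im)
    for l,c,r,z0,z1 in[("bar",(.597,-.049),.045,.098,.12),("chg",(.579,.053),.045,.128,.145)]:
        q=sel(W,c,r,z0,z1)
        if len(q)<5: print(n,l,len(q));continue
        print(n,l,len(q),cv2.minAreaRect((q[:,:2]*1000).astype(np.float32)))
A=cv2.resize(a["pixels"][185:265,255:395],None,fx=5,fy=5,interpolation=cv2.INTER_CUBIC)
cv2.imwrite("pics/z4.png",A)
E
```

```text
time_s: 6.57
ee_pos: [0.5131, -0.1888, 0.2126]
tcp_rot: [3.13, 0.239, -0.002]
contact_force: [-0.1, -0.9, 0.6]
gripper_width: 0.0426
grasp_force: 0.0
time_s: 6.82
ee_pos: [0.4733, -0.2583, 0.2123]
tcp_rot: [3.13, 0.24, -0.002]
contact_force: [-0.1, 0.4, -0.5]
gripper_width: 0.0427
grasp_force: 0.0
top bar 116 ((596.0258178710938, -48.70843505859375), (57.54998016357422, 14.36876392364502), 9.10505199432373)
top chg 331 ((581.95947265625, 55.066978454589844), (43.710838317871094, 51.190040588378906), 8.136478424072266)
scene bar 118 ((595.9109497070312, -50.12489700317383), (60.11937713623047, 13.759099960327148), 8.599082946777344)
scene chg 311 ((582.228759765625, 53.67108154296875), (45.75787353515625, 51.169105529785156), 8.667560577392578)
```

View pics/z4.png

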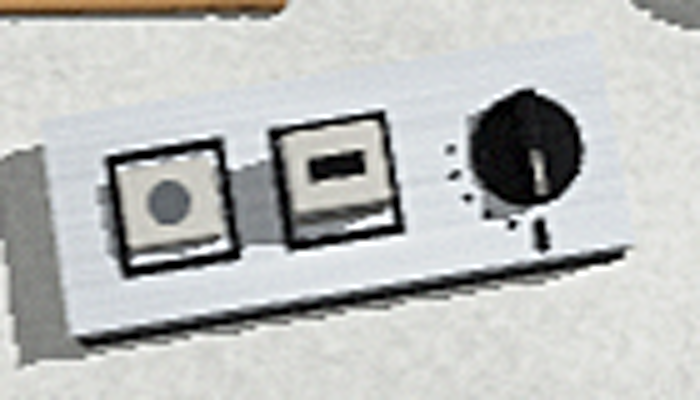

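The pointer line at (540,175) now faces the rib at (540,235), so the dial is at off. Next is the charger.

```bash
python3 -m jog '[0.0068,0.0196,0,0,0,5.6,1, 0.0068,0.0196,0,0,0,5.6,1, 0.0068,0.0196,0,0,0,5.6,1, 0.0068,0.0196,0,0,0,5.6,1, 0.0068,0.0196,0,0,0,5.6,1, 0.0068,0.0196,0,0,0,5.6,1, 0.0068,0.0196,0,0,0,5.6,1, 0.0068,0.0196,0,0,0,5.6,1]' && python3 -m jog '[0.0068,0.0196,0,0,0,5.6,1, 0.0068,0.0196,0,0,0,5.6,1, 0.0068,0.0196,0,0,0,5.6,1, 0.0068,0.0196,0,0,0,5.6,1, 0.0068,0.0196,0,0,0,5.6,1, 0.0068,0.0196,0,0,0,5.6,1, 0.0068,0.0196,0,0,0,5.6,1, 0.0068,0.0196,0,0,0,5.6,1,0,0,0,0,0,0,1,0,0,0,0,0,0,1,0,0,0,0,0,0,1]'
python3 -c "
from h import *
s=arm.get_state();R=cv2.Rodrigues(np.array(s['tcp_rot']))[0];print(R.round(3),np.degrees(np.arctan2(R[1,1],R[0,1])))"
```

```text
time_s: 7.58
ee_pos: [0.5309, -0.0937, 0.2122]
tcp_rot: [-2.796, -1.431, -0.001]
contact_force: [0.4, -1.0, 0.3]
gripper_width: 0.0857
grasp_force: 0.0
time_s: 8.5
ee_pos: [0.5843, 0.061, 0.212]
tcp_rot: [-2.048, -2.382, 0.001]
contact_force: [-0.2, -0.0, -0.6]
gripper_width: 0.0854
grasp_force: 0.0
[[-0.15   0.989 -0.001]
 [ 0.989  0.15  -0.   ]
 [ 0.    -0.001 -1.   ]] 8.607368584152502
```

```bash
python3 -m jog '[-0.002,-0.0065,-0.03,0,0,0,1, 0,0,-0.03,0,0,0,1, 0,0,-0.03,0,0,0,1, 0,0,-0.02,0,0,0,1, 0,0,-0.015,0,0,0,1, 0,0,-0.006,0,0,0,1, 0,0,0,0,0,0,1]' && python3 -m jog '[0,0,0,0,0,0,-1, 0,0,0,0,0,0,-1, 0,0,0,0,0,0,-1, 0,0,0,0,0,0,-1, 0,0,0,0,0,0,-1, 0,0,0,0,0,0,-1, 0,0,0,0,0,0,-1]'
```

```text
time_s: 9.08
ee_pos: [0.5811, 0.053, 0.0795]
tcp_rot: [-2.049, -2.378, 0.004]
contact_force: [-1.2, -0.2, 0.5]
gripper_width: 0.0855
grasp_force: 0.0
time_s: 9.67
ee_pos: [0.5836, 0.0533, 0.083]
tcp_rot: [2.047, 2.38, 0.002]
contact_force: [-1.6, -0.7, 7.2]
gripper_width: 0.0438
grasp_force: 62.5
```

```bash
python3 -m jog '[0,0,0.002,0,0,0,-1, 0,0,0.003,0,0,0,-1, 0,0,0.003,0,0,0,-1, 0,0,0.004,0,0,0,-1, 0,0,0.006,0,0,0,-1, 0,0,0.01,0,0,0,-1]' && python3 -m jog '[0,0,0.015,0,0,0,-1, 0,0,0.02,0,0,0,-1, 0,0,0.02,0,0,0,-1, 0,0,0.02,0,0,0,-1,0,0,0.02,0,0,0,-1,0,0,0,0,0,0,-1,0,0,0,0,0,0,-1]'
```

```text
time_s: 10.17
ee_pos: [0.5824, 0.0535, 0.1098]
tcp_rot: [-2.048, -2.381, 0.001]
contact_force: [-0.3, -0.6, -1.3]
gripper_width: 0.0433
grasp_force: 63.1
time_s: 10.75
ee_pos: [0.5842, 0.0535, 0.2072]
tcp_rot: [2.046, 2.379, 0.005]
contact_force: [0.3, -0.2, -2.0]
gripper_width: 0.0434
grasp_force: 63.1
```

```bash
python3 -m jog '[-0.0055,-0.0264,0,0,0,-1.23,-1, -0.0055,-0.0264,0,0,0,-1.23,-1, -0.0055,-0.0264,0,0,0,-1.23,-1, -0.0055,-0.0264,0,0,0,-1.23,-1, -0.0055,-0.0264,0,0,0,-1.23,-1, -0.0055,-0.0264,0,0,0,-1.23,-1, -0.0055,-0.0264,0,0,0,-1.23,-1]' && python3 -m jog '[-0.0055,-0.0264,0,0,0,-1.23,-1, -0.0055,-0.0264,0,0,0,-1.23,-1, -0.0055,-0.0264,0,0,0,-1.23,-1, -0.0055,-0.0264,0,0,0,-1.23,-1, -0.0055,-0.0264,0,0,0,-1.23,-1, -0.0055,-0.0264,0,0,0,-1.23,-1, -0.0055,-0.0264,0,0,0,-1.23,-1,0,0,0,0,0,0,-1,0,0,0,0,0,0,-1,0,0,0,0,0,0,-1]'
python3 - <<'E'
from m import *
b=arm.get_image("scene");W=cloud(b)
for s in arm.silhouettes(b,"charger")[:2]:
    p=W[s["pixels"]];p=p[~np.isnan(p[:,0])];print(s["confidence"],s["box"],np.percentile(p,[2,50,98],axis=0).round(3))
cv2.imwrite("pics/p5.png",cv2.resize(b["pixels"][100:260,120:400],None,fx=2.8,fy=2.8))
s=arm.get_state();R=cv2.Rodrigues(np.array(s['tcp_rot']))[0];print(R.round(3),np.degrees(np.arctan2(R[1,1],R[0,1])))
E
```

```text
time_s: 11.33
ee_pos: [0.5429, -0.1322, 0.2029]
tcp_rot: [-2.221, -2.219, 0.001]
contact_force: [0.7, -0.7, -1.2]
gripper_width: 0.0435
grasp_force: 63.1
time_s: 12.17
ee_pos: [0.5051, -0.3154, 0.2031]
tcp_rot: [-2.381, -2.046, -0.0]
contact_force: [-0.2, 0.7, -1.5]
gripper_width: 0.0434
grasp_force: 63.1
0.84 [156.7, 145.9, 179.4, 180.0] [[ 0.489 -0.335  0.168]
 [ 0.518 -0.296  0.228]
 [ 0.532 -0.286  0.253]]
[[ 0.149  0.989 -0.001]
 [ 0.989 -0.149  0.001]
 [ 0.001 -0.001 -1.   ]] -8.55189689823774
```

View pics/p5.png

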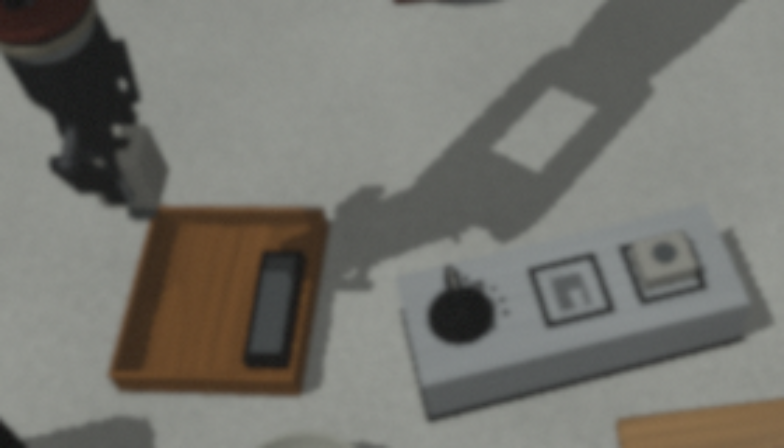

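The charger is held upright over the tray at about (140,170) in the crop, and its socket is empty. I'll lower it.

```bash
python3 -m jog '[0.001,0,-0.025,0,0,0,-1, 0,0,-0.03,0,0,0,-1, 0,0,-0.03,0,0,0,-1, 0,0,-0.025,0,0,0,-1, 0,0,-0.015,0,0,0,-1, 0,0,-0.01,0,0,0,-1, 0,0,-0.007,0,0,0,-1, 0,0,-0.004,0,0,0,-1, 0,0,0,0,0,0,-1, 0,0,0,0,0,0,-1]'; python3 -m jog '[0,0,-0.001,0,0,0,-1,0,0,-0.001,0,0,0,-1,0,0,-0.001,0,0,0,-1,0,0,-0.001,0,0,0,-1]';python3 -m jog '[0,0,-0.001,0,0,0,-1,0,0,-0.001,0,0,0,-1,0,0,-0.001,0,0,0,-1,0,0,-0.001,0,0,0,-1]'
```

```text
time_s: 13.1
ee_pos: [0.5074, -0.3165, 0.0593]
tcp_rot: [2.381, 2.047, 0.001]
contact_force: [-0.3, 0.1, -1.9]
gripper_width: 0.0434
grasp_force: 63.1
time_s: 13.43
ee_pos: [0.5068, -0.3164, 0.0547]
tcp_rot: [2.382, 2.048, 0.0]
contact_force: [0.3, -0.2, -2.1]
gripper_width: 0.0434
grasp_force: 63.1
time_s: 13.77
ee_pos: [0.5066, -0.3161, 0.0501]
tcp_rot: [-2.382, -2.048, 0.0]
contact_force: [-0.5, 0.4, -1.8]
gripper_width: 0.0433
grasp_force: 63.1
```

```bash
python3 -m jog '[0,0,-0.001,0,0,0,-1,0,0,-0.001,0,0,0,-1,0,0,-0.001,0,0,0,-1]';python3 -m jog '[0,0,-0.001,0,0,0,-1,0,0,0,0,0,0,-1]';python3 -m jog '[0,0,-0.001,0,0,0,-1,0,0,0,0,0,0,-1]'
```

```text
time_s: 14.02
ee_pos: [0.5066, -0.3161, 0.0471]
tcp_rot: [-2.382, -2.048, -0.0]
contact_force: [0.5, -0.6, -1.5]
gripper_width: 0.0435
grasp_force: 63.1
time_s: 14.18
ee_pos: [0.5065, -0.316, 0.046]
tcp_rot: [-2.382, -2.048, 0.0]
contact_force: [-1.1, 0.3, -0.7]
gripper_width: 0.0434
grasp_force: 63.1
time_s: 14.35
ee_pos: [0.5066, -0.3161, 0.0451]
tcp_rot: [-2.382, -2.048, 0.0]
contact_force: [0.0, -0.4, -0.5]
gripper_width: 0.0438
grasp_force: 63.1
```

```bash
python3 -m jog '[0,0,-0.001,0,0,0,-1,0,0,0,0,0,0,-1,0,0,0,0,0,0,-1]';python3 -m jog '[0,0,-0.0005,0,0,0,-1,0,0,0,0,0,0,-1,0,0,0,0,0,0,-1]'
```

```text
time_s: 14.6
ee_pos: [0.5067, -0.3162, 0.045]
tcp_rot: [2.382, 2.048, -0.0]
contact_force: [-2.8, 1.7, 5.7]
gripper_width: 0.0434
grasp_force: 63.7
time_s: 14.85
ee_pos: [0.5067, -0.3162, 0.045]
tcp_rot: [-2.382, -2.048, 0.0]
contact_force: [-4.2, 2.3, 8.3]
gripper_width: 0.0436
grasp_force: 64.3
```

It has touched down. Release gently and retreat.

```bash
python3 -m jog '[0,0,0.0008,0,0,0,-1, 0,0,0,0,0,0,0.2, 0,0,0,0,0,0,0.4, 0,0,0,0,0,0,0.8, 0,0,0,0,0,0,0.8, 0,0,0,0,0,0,0.8, 0,0,0,0,0,0,0.8]'; python3 -m jog '[0,0,0.01,0,0,0,0.8, 0,0,0.02,0,0,0,0.8, 0,0,0.03,0,0,0,0.8, 0,0,0.04,0,0,0,0.8, 0,0,0.04,0,0,0,0.8, -0.02,-0.03,0.02,0,0,0,0.8, -0.02,-0.035,0,0,0,0,0.8, -0.02,-0.035,0,0,0,0,0.8, -0.02,-0.035,0,0,0,0,0.8, -0.02,-0.035,0,0,0,0,0.8, 0,0,0,0,0,0,0.8, 0,0,0,0,0,0,0.8]'
python3 - <<'E'
from m import *
a=arm.get_image("top");b=arm.get_image("scene")
for n,im in(("top",a),("scene",b)):
    W=cloud(im)
    for l,c,r,z0,z1 in[("bar",(.597,-.049),.045,.098,.12),("low",(.569,.144),.045,.088,.1),("chg",(.507,-.316),.06,.085,.105)]:
        q=sel(W,c,r,z0,z1); print(n,l,len(q),cv2.minAreaRect((q[:,:2]*1000).astype(np.float32)),q[:,2].mean())
A=cv2.resize(a["pixels"][180:300,260:500],None,fx=3.3,fy=3.3,interpolation=cv2.INTER_CUBIC)
cv2.imwrite("pics/f.png",A)
E
```

```text
time_s: 15.43
ee_pos: [0.5066, -0.3161, 0.0445]
tcp_rot: [-2.382, -2.048, -0.0]
contact_force: [0.4, 0.4, 0.3]
gripper_width: 0.0773
grasp_force: 0.0
time_s: 16.43
ee_pos: [0.4051, -0.488, 0.2052]
tcp_rot: [2.386, 2.043, -0.0]
contact_force: [0.9, -0.4, -0.0]
gripper_width: 0.0769
grasp_force: 0.0
top bar 118 ((596.2924194335938, -48.81549835205078), (58.00640106201172, 14.638959884643555), 9.046504020690918) 0.10768241569162337
top low 315 ((568.702880859375, 144.0936279296875), (44.347896575927734, 51.87126922607422), 8.857115745544434) 0.09416203724868713
top chg 344 ((506.6162109375, -313.7553405761719), (53.06302261352539, 44.969303131103516), 81.58491516113281) 0.09358129306540146
scene bar 120 ((595.6763305664062, -50.148746490478516), (58.59531021118164, 14.009695053100586), 8.510636329650879) 0.106944618336236
scene low 293 ((566.8994140625, 142.69342041015625), (47.321292877197266, 51.721534729003906), 7.497495174407959) 0.09381732478594319
scene chg 299 ((508.4718322753906, -313.3006591796875), (53.75619888305664, 44.230186462402344), 81.27392578125) 0.09318478091376206
```

View pics/f.png

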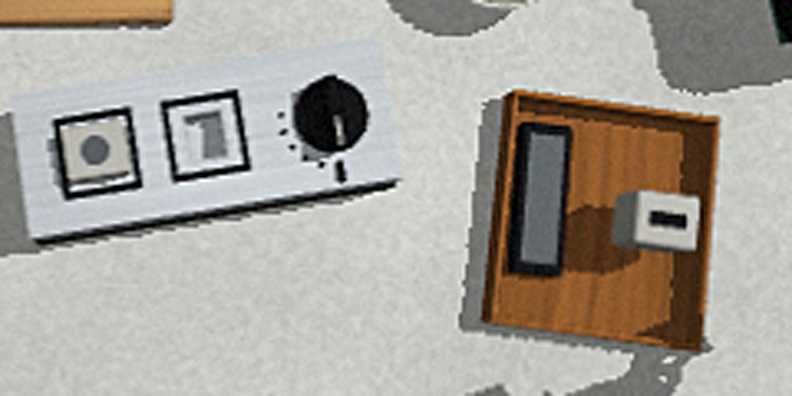

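The charger stands upright in the free part of the tray at (665,220), with its top at the expected 0.094 m. The dial line at (338,130) faces the rib at (341,170), and the low plug at (95,150) hasn't moved.

```bash
python3 -c "
from cell import arm
print(arm.sign_off())"
```

```text
the job is handed in; nothing more can be done
None
```

The job is handed in at about 16.5 s: the dial is turned to off, the charger stands upright in the free part of the tray, and the low plug is still in its socket.

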